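Check two brake levers stop short of their bars

TASK

Check the two hand levers on the bench stands, grasping nothing: with the outside of the fingers press the long lever in until it comes up firm against its stop, short of the bar, keep it there for a second without forcing it, and let it spring right back out. Then press the short lever in to its stop in the same way and finish with the fingers still holding it in. Push only on the levers' outer faces, keep the fingers off the bars and grips, and leave everything else on the bench where it is.

Things in the scene. Friction and masses are not known exactly. Their poses are not given: they have to be found in the camera images.
- long_stand: fixed stand of the LONG lever, left or right on the bench: dark base plate 100 x 210 x 12 mm; grey post 156 mm high at its -y end; the bar runs along y straight above the origin. Origin: centre of the plate's underside, on the bench. The lever is on the -x side of the bar, its pivot at x -40, y -45 mm, its free end towards +y; it is pressed in a level plane, roughly to +x
- long_grip (a point): centre of the black rubber grip, 32 mm thick and 125 mm long, on the long lever's stand; it sits on a level steel bar, 22 mm thick, whose axis is 130 mm above the bench. Axes as the stand's: y along the bar
- long_press (a point): aluminium blade of the long lever: 150 mm from pivot to ball end, 18 mm high, 10 mm thick, level with the bar. This point: on its outer face (away from the bar), half-way up, 110 mm from the pivot: a good place to press. x points level through the blade to the bar and turns with the lever, -0.35 rad about world z over the stroke (mean push direction: x at rest turned by -0.175)
- long_lever (a joint): angle of the long lever: 0 at rest (it springs back out by itself), 0.35 rad fully in at its stop, where the blade is parallel to the bar and about 20 mm short of the grip. Pressed at the press point the spring takes about 3 N at the start and 7 N just before the stop, which is rigid
- short_stand: fixed stand of the SHORT lever, left or right on the bench: dark base plate 100 x 210 x 12 mm; grey post 156 mm high at its +y end; the bar runs along y straight above the origin. Origin: centre of the plate's underside, on the bench. The lever is on the -x side of the bar, its pivot at x -40, y 45 mm, its free end towards -y; it is pressed in a level plane, roughly to +x
- short_grip (a point): centre of the black rubber grip, 32 mm thick and 125 mm long, on the short lever's stand; it sits on a level steel bar, 22 mm thick, whose axis is 130 mm above the bench. Axes as the stand's: y along the bar
- short_press (a point): aluminium blade of the short lever: 90 mm from pivot to ball end, 18 mm high, 10 mm thick, level with the bar. This point: on its outer face (away from the bar), half-way up, 65 mm from the pivot: a good place to press. x points level through the blade to the bar and turns with the lever, +0.42 rad about world z over the stroke (mean push direction: x at rest turned by +0.21)
- short_lever (a joint): angle of the short lever: 0 at rest (it springs back out by itself), 0.42 rad fully in at its stop, where the blade is parallel to the bar and about 20 mm short of the grip. Pressed at the press point the spring takes about 3 N at the start and 7 N just before the stop, which is rigid
- wrench: loose steel combination spanner lying flat between the two stands; origin at the centre of its underside; a bystander, to be left alone
- screwdriver: loose screwdriver lying in front of the stands, nearest the robot; origin at the centre of its underside; a bystander, to be left alone
- tape: loose grey roll of tape, 90 mm across, 24 mm high, lying flat; origin at the centre of its underside; a bystander, to be left alone
- jar: loose glass jar with a steel lid, 72 mm across, 100 mm high; origin at the centre of its underside; a bystander, to be left alone
- mug: loose white mug, 80 mm across, 95 mm high; origin at the centre of its underside; a bystander, to be left alone
- can: loose grey spray can, 66 mm across, 170 mm high; origin at the centre of its underside; a bystander, to be left alone
- offcut: loose block of light wood, 150 x 60 x 38 mm; origin at the centre of its underside; a bystander, to be left alone
Mind the look-alikes: they are no part of the job. What is shaped like the short_stand but pink or yellow is not meant.

How it is judged:
By the outcome, as a careful person would: the job done as asked, in the order asked, and still so for the second after the job is handed in, while the arm keeps its last pose, push and grip.
It also fails if it takes over 51 s, if anything falls off the work surface, if the arm or the gripper's body presses on something with over 40 N, if the wrist force passes 120 N, or if a joint passes its speed limit or range.

ROBOT

A 7-joint arm with a two-finger parallel gripper is mounted at the origin on the work surface. World frame = base frame: x ahead of the robot, y to its left, z up, the work surface at z = 0. Lengths are in m, angles in rad, forces in N, time in s.
With the tool pointing down it reaches from about 0.4 to 0.9 m from the base axis. Payload 5.6 kg.
Tool frame: the origin (TCP) lies midway between the tips of the shut fingers; the grasp point (between the pads) lies 19 mm behind it (arm.pinch_z is the distance from the TCP to the grasp point, in m); z points along the fingers, y is the direction in which the jaws open and shut (so a half turn about z gives the same grasp; the last joint's range is limited). The gripper opens to 92 mm and grips with 3 to 60 N. Pads are 20 mm wide; open, the fingers measure 128 mm over their backs; the gripper's body (75 mm by 189 mm) begins 69 mm behind the grasp point.
Start: joints at [-1.279, 0.468, -0.012, 1.603, 0.006, 1.071, -0.056], TCP at [0.214, 0.614, 0.189] pointing down, gripper open.
Joint ranges: [-2.53, 2.53], [-0.31, 2.02], [-1.57, 1.55], [0.28, 2.44], [-1.29, 4.43], [0.15, 1.84], [-2.92, 2.92]. Speed limits (rad/s): [2.57, 2.57, 3.14, 3.14, 3.14, 3.14, 3.14].

INTERFACE

Orientations are given as a unit quaternion [w, x, y, z].
In Python, from rig import sensors, capture, job, finder, arm gives the robot as it stands. The module is installed in compiled form; this text tells all that it offers.
- The arm moves only by the tool carry_out, never from a script. Its arguments are lists of equal length, an entry for each row: "gripper": the opening, from -1 (shut) to 1 (fully open); "dp": the shift along the tool's x, y, z in cm, a list of three; "twist": the turn about the tool's z in degrees. A call has 1 to 5 rows; each row shifts and turns the commanded pose from where the row before left it, along the tool's axes as they then stand; what a row does not reach is not made up. A row lasts 1/12 s, in which the tool goes at most 41.7 mm and 7.16 degrees, less where a joint would pass 70% of its speed; a pose out of reach is approached as far as the arm can. A call with a gripper value outside its range is refused whole. The fingers move at their own pace and stop on an object; the grip force is fixed at half the most. Time passes only in rows, so rows that do not move let the fingers close. It gives the time, the measured TCP pose, the force and the opening at its end, in the units of the state.
- sensors.read_state(): the state, without advancing time (a new reading comes with each control period).
- capture(name): name is "side" or "top"; returns a dict with "pixels" (384x512x3 uint8, red, green, blue), "mtx" (3x3 intrinsics, pixels), "R" (3x3) and "t" (3): a world point X has camera coordinates R X + t. Camera axes: x right, y down, z forward; pixel columns grow to the right and rows downward; lengths in m; the calibration is good to about 2 mm. A picture is of the moment at which its call begins. There is no depth.
- job.job_done(): hands the job in, once; it reports no verdict.
Trained networks look in the newest picture that a camera, given by its name, has taken for a name from the list of things; names that differ only in an ending like _2 or _b are one class to them, and where a whole thing is asked for, a point or a joint stands for the part that bears it (a point fixed in the world has none). Each returns a list of dicts, best first, with "score" (0 to 1); they miss things now and then, are a little off and sometimes report something else, mostly with a low value. They report only what shows in the picture. A call takes as long as a camera call. They do not tell look-alikes from the thing itself.
- finder.look_for(target, camera): "rect" ([left, top, right, bottom] as shares, 0 to 1, of the picture: columns of its width, rows of its height, round what is visible of it).
- finder.regions_of(target, camera): "pixels" (384x512 bool, what is visible of it) and "rect" ([left, top, right, bottom] as shares, 0 to 1, of the picture: columns of its width, rows of its height, round what is visible of it).
The state is a dict: "clock": time; "qpos": joint angles; "joint_vel": joint speeds; "joint_efforts": joint torques, N m; "position": TCP position; "tool_rot": TCP orientation; "wrist_force": force on the tool from outside, world axes, zero at the start; "moment": the same for the moment, N m; "finger_gap": finger opening in m.
Only numpy, scipy, OpenCV 4.12 (cv2) and the standard library are available. Lean on these libraries where they do the work, as an engineer would, in place of code of your own. Each camera call takes 0.05 s, during which the arm holds its last target.

## Working session

There is one attempt and no reset: what is moved stays moved. The work goes in short steps, Python scripts to look and compute and a tool call to move; the robot and the scene stay as the last step left them, time stands still between calls to the robot, and variables do not carry over. Pictures are saved under pics/ and viewed, and the job is handed in when it is done.

Besides the shell and the picture viewer there is one more tool, called after ">>>" in YAML: its name, and indented under it one key for each argument. carry_out: Moves the arm, as the interface text tells. Its arguments: {"type":"object","properties":{"gripper":{"type":"array"},"dp":{"type":"array"},"twist":{"type":"array"}},"required":["gripper","dp","twist"]}

```bash
mkdir -p pics
python3 - <<'E'
from rig import sensors,capture,finder
import cv2,numpy as np
for n in ("side","top"):
    c=capture(n); cv2.imwrite(f"pics/{n}0.png",cv2.resize(c["pixels"][:,:,::-1],(800,600),interpolation=cv2.INTER_CUBIC))
    print(n,c["mtx"].tolist(),np.round(c["R"],4).tolist(),np.round(c["t"],4).tolist())
    for t in ("long_stand","short_stand","long_press","short_press","long_grip","short_grip"):
        r=finder.look_for(t,n); print(t,[(round(d["score"],2),[round(v*s) for v,s in zip(d["rect"],(512,384)*2)]) for d in r])
s=sensors.read_state()
print({k:np.round(v,3).tolist() for k,v in s.items()})
E
```

```text
side [[374.16225642258127, 0.0, 252.5122057235449], [0.0, 374.16225642258127, 194.06787697029463], [0.0, 0.0, 1.0]] [[0.9969, -0.0756, -0.0201], [-0.0667, -0.6873, -0.7233], [0.0408, 0.7225, -0.6902]] [-0.5408, 0.1294, 1.1111]
long_stand [(0.87, [243, 222, 319, 333])]
short_stand [(0.96, [158, 121, 212, 197]), (0.67, [130, 214, 193, 314]), (0.63, [248, 123, 294, 198])]
long_press [(0.52, [244, 236, 281, 285])]
short_press [(0.81, [132, 236, 154, 264])]
long_grip [(0.59, [243, 220, 317, 329]), (0.36, [248, 143, 260, 158])]
short_grip [(0.92, [159, 120, 209, 199]), (0.65, [247, 126, 295, 199]), (0.62, [128, 204, 193, 314])]
top [[461.7859211710325, 0.0, 256.6011739038322], [0.0, 461.7859211710325, 192.54606522642482], [0.0, 0.0, 1.0]] [[0.0228, -0.9995, 0.0209], [-0.9867, -0.0259, -0.1602], [0.1607, -0.017, -0.9869]] [0.0071, 0.5617, 1.5405]
long_stand [(0.82, [297, 158, 367, 204])]
short_stand [(0.72, [244, 120, 268, 147]), (0.68, [166, 161, 237, 194]), (0.65, [277, 251, 351, 291]), (0.56, [149, 238, 218, 278]), (0.55, [299, 159, 367, 202])]
long_press [(0.58, [308, 185, 345, 208])]
short_press [(0.63, [189, 184, 211, 194]), (0.63, [175, 268, 197, 279]), (0.57, [307, 277, 326, 290])]
long_grip [(0.67, [121, 212, 140, 254]), (0.57, [295, 164, 368, 207])]
short_grip [(0.78, [149, 236, 222, 277]), (0.73, [168, 155, 234, 189]), (0.72, [277, 249, 348, 290])]
{'clock': 0.7, 'qpos': [-1.279, 0.467, -0.012, 1.603, 0.006, 1.071, -0.056], 'joint_vel': [0.0, -0.002, -0.0, 0.001, -0.001, -0.001, 0.001], 'joint_efforts': [-0.001, -52.028, -0.013, -24.401, -0.057, 0.011, 0.0], 'position': [0.214, 0.614, 0.189], 'tool_rot': [0.0, 0.167, 0.986, 0.0], 'wrist_force': [-0.397, 0.021, -0.027], 'moment': [0.016, -0.045, -0.015], 'finger_gap': 0.092}
```

View pics/side0.png

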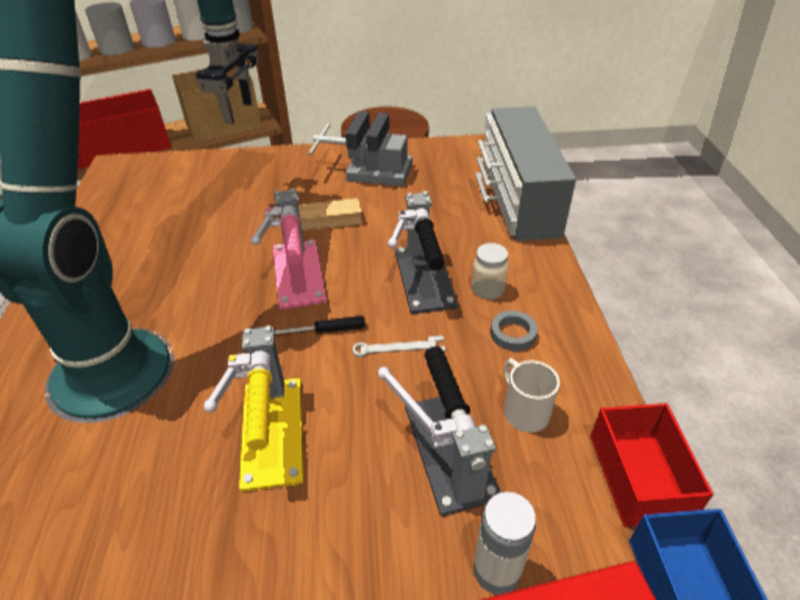

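View pics/top0.png

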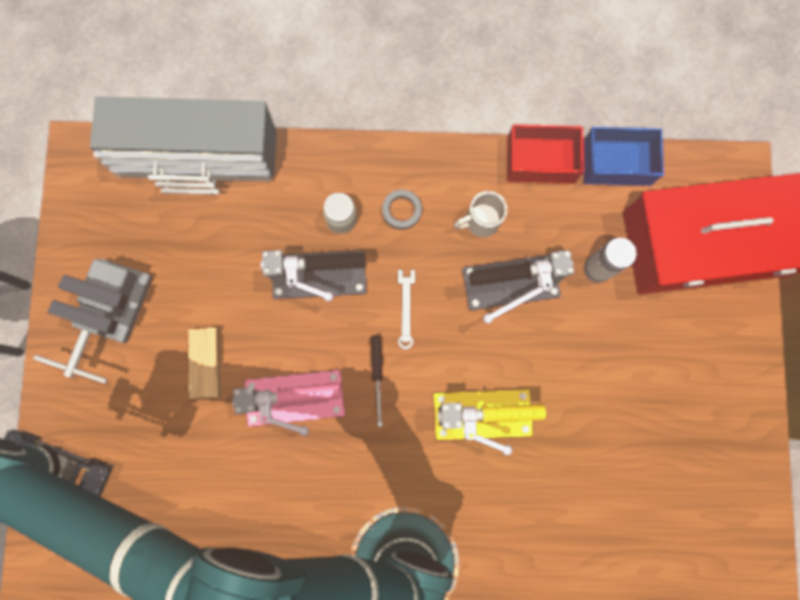

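The top picture (800 px scale) shows four stands. The black-gripped long one is at (517,275) and the black-gripped short one at (315,275). The pink (290,400) and yellow (487,415) short ones are the look-alikes. The two black ones with dark plates fit the description, so I'll confirm them in enlarged crops.

Run:
```python
from rig import capture
import cv2,numpy as np
t=capture("top")["pixels"][:,:,::-1]; s=capture("side")["pixels"][:,:,::-1]
def crop(im,x0,y0,w,h):
    o=cv2.resize(im[y0:y0+h,x0:x0+w],(400,300),interpolation=cv2.INTER_CUBIC)
    for k in range(0,w,10):
        cv2.putText(o,str(x0+k),(int(k*400/w),8),0,.3,(0,255,255),1); cv2.line(o,(int(k*400/w),10),(int(k*400/w),14),(0,255,255),1)
    for k in range(0,h,10):
        cv2.putText(o,str(y0+k),(0,int(k*300/h)+4),0,.3,(0,255,255),1)
    return o
a=np.hstack([crop(t,160,150,80,60),crop(t,290,150,80,60)])
b=np.hstack([crop(s,230,115,120,90),crop(s,230,215,160,120)])
cv2.imwrite("pics/crop1.png",np.vstack([a,b]))
```

```text
(no output)
```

View pics/crop1.png

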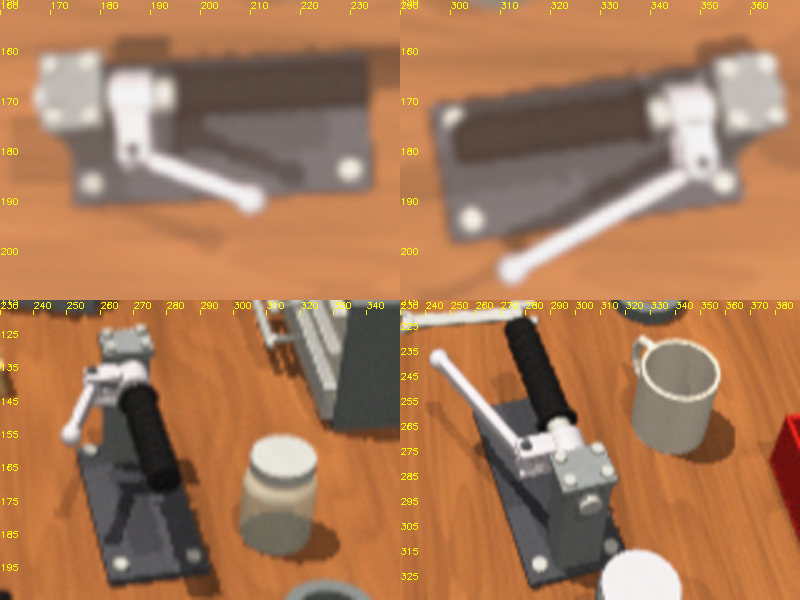

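The crops confirm both: dark plates and black grips, the short lever's post at the +y end and the long lever's at the -y end. Next I fit the stand poses from these keypoints.

```bash
cat > fit.py <<'E'
from rig import capture,sensors
import numpy as np
from scipy.optimize import least_squares
cams={n:capture(n) for n in("side","top")}
def proj(n,X):
    c=cams[n]; p=(c["R"]@np.asarray(X).T).T+c["t"]; q=p@c["mtx"].T; return q[:,:2]/q[:,2:]
S=[("top",(-50,105,12),(175,191)),("top",(-50,-105,12),(234.6,187.6)),("side",(-50,-105,12),(263.6,200.5)),("side",(50,-105,12),(293,196.6)),
("top",(-76.7,-37.2,130),(210,190)),("side",(-76.7,-37.2,130),(251,154.9)),("top",(-40,45,140),(186.4,180.6))]
L=[("top",(-50,105,12),(301,198.6)),("top",(50,105,12),(296,171)),("top",(-50,-105,12),(358,190)),("side",(-50,-105,12),(282,329)),("side",(-50,105,12),(260,258.2)),
("top",(-91.4,95.9,130),(312.4,203.6)),("side",(-91.4,95.9,130),(245.2,237.8)),("top",(-40,-45,140),(350.4,182.6))]
def world(p,X):
    X=np.atleast_2d(X)/1000.; c,s=np.cos(p[2]),np.sin(p[2])
    return np.c_[p[0]+c*X[:,0]-s*X[:,1],p[1]+s*X[:,0]+c*X[:,1],X[:,2]]
if __name__=="__main__":
  for nm,K,g,pr,a,pv,sg in(("short",S,(.65,.2,0),65,.42,(-40,45),-1),("long",L,(.65,-.2,0),110,.35,(-40,-45),1)):
    f=lambda p:np.concatenate([proj(n,world(p,X))[0]-u for n,X,u in K])
    r=least_squares(f,g,loss="soft_l1"); p=r.x
    print(nm,np.round(p,4)); print(np.round(f(p).reshape(-1,2),1).tolist())
    for ang,l in((a,"rest"),(0,"in")):
        d=np.array([-np.sin(ang),sg*np.cos(ang)]); nrm=np.array([-np.cos(ang),-sg*np.sin(ang)])
        P=np.array(pv)+d*pr+nrm*5
        print(l,np.round(world(p,(*P,130)),4),"inward world dir",round(np.arctan2(-nrm[1],-nrm[0])+p[2],3))
E
python3 fit.py
```

```text
short [0.6246 0.2072 0.0806]
[[-0.6, -0.4], [-0.2, -0.2], [-0.8, -2.0], [0.3, -1.9], [3.0, 0.3], [-0.6, 2.4], [0.4, -0.6]]
rest [[0.5547 0.1892 0.13  ]] inward world dir -0.339
in [[0.5813 0.1836 0.13  ]] inward world dir 0.081
long [ 0.6189 -0.231   0.1677]
[[0.0, -0.7], [0.5, -0.8], [1.7, -0.5], [0.4, 0.1], [-0.4, 0.4], [-2.4, 0.9], [-1.0, -1.4], [0.1, -0.1]]
rest [[ 0.5281 -0.189   0.13  ]] inward world dir 0.518
in [[ 0.5636 -0.1745  0.13  ]] inward world dir 0.168
```

```bash
sed -i 's/-76.7,-37.2/-74,-31/; s/(-76.7,-37.2/(-74,-31/; s/(-91.4,95.9/(-89,89.3/g' fit.py; sed -i 's/-76.7,-37.2/-74,-31/g' fit.py; python3 fit.py
python3 - <<'E'
from fit import *
def back(n,u,z):
    c=cams[n]; d=c["R"].T@np.linalg.inv(c["mtx"])@np.array([*u,1]); o=-c["R"].T@c["t"]; return np.round(o+d*(z-o[2])/d[2],3)
print("ylw plate TL,TR",back("top",(278,251),.012),back("top",(341,250),.012),"ylw post TR",back("top",(297,258),.156),"grip end",back("top",(349,264),.13))
print("pink TL,TR",back("top",(157,245),.012),back("top",(219,238),.012),"post",back("top",(150,250),.156))
print("balls top L,S",back("top",(312.4,203.6),.13),back("top",(210,190),.13))
print("balls side L,S",back("side",(245.2,237.8),.13),back("side",(251,154.9),.13))
E
```

```text
short [0.6239 0.2067 0.0806]
[[-0.5, -0.2], [-0.0, -0.0], [-1.0, -1.9], [0.1, -1.8], [1.2, -0.2], [-0.2, 1.2], [0.6, -0.4]]
rest [[0.554  0.1887 0.13  ]] inward world dir -0.339
in [[0.5806 0.1831 0.13  ]] inward world dir 0.081
long [ 0.618  -0.2301  0.1703]
[[-0.2, -0.4], [0.2, -0.5], [1.4, -0.3], [0.1, -0.3], [-0.8, 0.2], [-0.7, 0.3], [0.0, 0.2], [-0.1, 0.2]]
rest [[ 0.5271 -0.1883  0.13  ]] inward world dir 0.52
in [[ 0.5626 -0.1736  0.13  ]] inward world dir 0.17
ylw plate TL,TR [ 0.365 -0.058  0.012] [ 0.374 -0.275  0.012] ylw post TR [ 0.339 -0.108  0.156] grip end [ 0.325 -0.277  0.13 ]
pink TL,TR [0.376 0.358 0.012] [0.405 0.146 0.012] post [0.354 0.35  0.156]
balls top L,S [ 0.516 -0.159  0.13 ] [0.552 0.174 0.13 ]
balls side L,S [ 0.515 -0.157  0.13 ] [0.554 0.176 0.13 ]
```

>>> carry_out:
  gripper: [-1,-1,-1,-1,-1]
  dp:
    - [0,0,-1.2]
    - [0,0,-1.2]
    - [0,0,-1.2]
    - [0,0,-1.2]
    - [0,0,-1.2]
  twist: [7,7,7,7,7]

```text
clock: 1.52
position: [0.2136, 0.6139, 0.2497]
tool_rot: [-0.0, 0.458, 0.889, -0.0]
wrist_force: [1.0, 0.1, 0.4]
finger_gap: 0.0612
```

>>> carry_out:
  gripper: [-1,-1,-1]
  dp:
    - [0,0,0]
    - [0,0,0]
    - [0,0,0]
  twist: [6,0,0]

```text
clock: 1.77
position: [0.2134, 0.6138, 0.249]
tool_rot: [0.0, 0.5, 0.866, -0.0]
wrist_force: [-0.2, 0.3, -1.4]
finger_gap: 0.0409
```

```bash
cat > go.py <<'E'
import sys,numpy as np
from rig import sensors
from scipy.spatial.transform import Rotation as R
s=sensors.read_state(); w,x,y,z=s["tool_rot"]; r=R.from_quat([x,y,z,w]); M=r.as_matrix()
print("t",round(s["clock"],2),"pos",np.round(s["position"],4),"ydir deg",round(np.degrees(np.arctan2(M[1,1],M[0,1])),2),"F",np.round(s["wrist_force"],1),"gap",round(s["finger_gap"],4))
p=np.array(s["position"])
for a in sys.argv[1:]:
    q=np.array([float(v) for v in a.split(",")]); print(a,"dp cm",np.round(M.T@(q-p)*100,2)); p=q
E
python3 go.py .5,.25,.25 .4966,-.2054,.25
```

```text
t 1.77 pos [0.2134 0.6138 0.249 ] ydir deg 29.99 F [-0.2  0.3 -1.4] gap 0.0409
.5,.25,.25 dp cm [-45.83   6.63  -0.09]
.4966,-.2054,.25 dp cm [-3.927e+01 -2.306e+01  1.000e-02]
```

>>> carry_out:
  gripper: [-1,-1,-1,-1,-1]
  dp:
    - [-3.8,0.55,0]
    - [-3.8,0.55,0]
    - [-3.8,0.55,0]
    - [-3.8,0.55,0]
    - [-3.8,0.55,0]
  twist: [0,0,0,0,0]

```text
clock: 2.18
position: [0.3325, 0.4608, 0.2485]
tool_rot: [0.0, 0.5, 0.866, -0.001]
wrist_force: [0.6, 0.1, -0.2]
finger_gap: 0.0073
```

>>> carry_out:
  gripper: [-1,-1,-1,-1,-1]
  dp:
    - [-3.8,0.55,0]
    - [-3.8,0.55,0]
    - [-3.8,0.55,0]
    - [-3.8,0.55,0]
    - [-3.8,0.55,0]
  twist: [0,0,0,0,0]

```text
clock: 2.6
position: [0.4508, 0.3097, 0.2487]
tool_rot: [-0.0, 0.5, 0.866, -0.0]
wrist_force: [0.8, 0.4, 0.3]
finger_gap: 0.0003
```

```bash
python3 go.py .4966,-.2054,.25
```

```text
t 2.6 pos [0.4508 0.3097 0.2487] ydir deg 30.0 F [0.8 0.4 0.3] gap 0.0003
.4966,-.2054,.25 dp cm [-46.9  -21.79  -0.11]
```

>>> carry_out:
  gripper: [-1,-1,-1,-1,-1]
  dp:
    - [-3.4,-1.6,0]
    - [-3.4,-1.6,0]
    - [-3.4,-1.6,0]
    - [-3.4,-1.6,0]
    - [-3.4,-1.6,0]
  twist: [0,0,0,0,0]

```text
clock: 3.02
position: [0.4649, 0.1223, 0.2487]
tool_rot: [-0.0, 0.5, 0.866, -0.0]
wrist_force: [1.4, -0.1, 0.1]
finger_gap: 0.0007
```

>>> carry_out:
  gripper: [-1,-1,-1,-1,-1]
  dp:
    - [-3.4,-1.6,0]
    - [-3.4,-1.6,0]
    - [-3.4,-1.6,0]
    - [-3.4,-1.6,0]
    - [-3.4,-1.6,0]
  twist: [0,0,0,0,0]

```text
clock: 3.43
position: [0.4799, -0.0648, 0.2489]
tool_rot: [-0.0, 0.5, 0.866, 0.0]
wrist_force: [0.4, 0.8, -0.1]
finger_gap: 0.0004
```

>>> carry_out:
  gripper: [-1,-1,-1,-1]
  dp:
    - [-3.4,-1.6,0]
    - [-3.0,-1.6,0]
    - [-2,-1.6,0]
    - [0,0,0]
  twist: [0,0,0,0]

```text
clock: 3.77
position: [0.4789, -0.1658, 0.249]
tool_rot: [0.0, 0.504, 0.864, -0.001]
wrist_force: [-1.6, -0.0, -0.2]
finger_gap: 0.0004
```

```bash
python3 go.py .4966,-.2054,.25 .4966,-.2054,.112
```

```text
t 3.77 pos [ 0.4789 -0.1658  0.249 ] ydir deg 29.49 F [-1.6 -0.  -0.2] gap 0.0004
.4966,-.2054,.25 dp cm [-4.32 -0.41 -0.09]
.4966,-.2054,.112 dp cm [ 0.03  0.03 13.8 ]
```

>>> carry_out:
  gripper: [-1,-1,-1,-1,-1]
  dp:
    - [-2.2,-0.2,0]
    - [-2,-0.2,0]
    - [0,0,0]
    - [0,0,3]
    - [0,0,3]
  twist: [0,0,0,0,0]

```text
clock: 4.18
position: [0.4991, -0.1977, 0.1892]
tool_rot: [0.001, 0.5, 0.866, 0.001]
wrist_force: [0.2, -0.7, -1.0]
finger_gap: 0.0
```

```bash
python3 go.py .4966,-.2054,.112
python3 - <<'E'
from rig import capture
import cv2,numpy as np
t=capture("top")["pixels"][:,:,::-1]; s=capture("side")["pixels"][:,:,::-1]
cv2.imwrite("pics/a1.png",np.hstack([cv2.resize(t[150:300,250:400],(400,400)),cv2.resize(s[180:330,180:330],(400,400))]))
E
```

```text
t 4.18 pos [ 0.4991 -0.1977  0.1892] ydir deg 29.96 F [ 0.2 -0.7 -1. ] gap 0.0
.4966,-.2054,.112 dp cm [-0.53 -0.62  7.72]
```

View pics/a1.png

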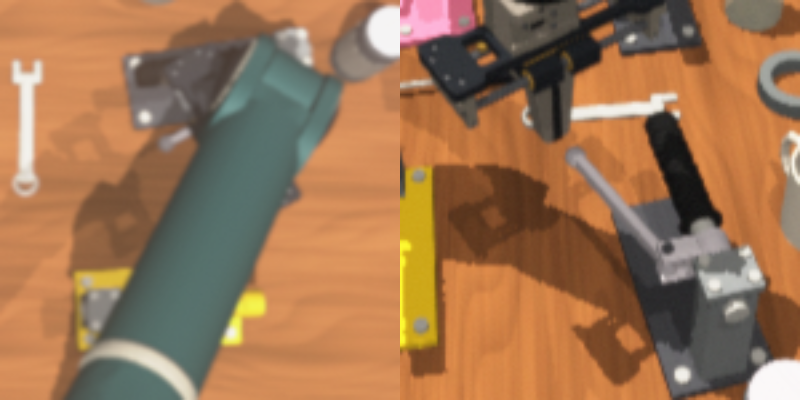

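The side crop (right) shows the shut fingers at about (550,130), above and outside the long lever's blade, whose ball is at (575,157). I'll shift slightly outward and descend.

>>> carry_out:
  gripper: [-1,-1,-1,-1,-1]
  dp:
    - [-0.5,-0.8,0]
    - [0,0,2.6]
    - [0,0,2.6]
    - [0,0,2.5]
    - [0,0,0]
  twist: [0,0,0,0,0]

```text
clock: 4.7
position: [0.4917, -0.2058, 0.1102]
tool_rot: [-0.002, 0.501, 0.865, -0.001]
wrist_force: [-0.8, -0.2, 0.1]
finger_gap: 0.0005
```

>>> carry_out:
  gripper: [-1,-1]
  dp:
    - [0,0,0]
    - [0,0,0]
  twist: [0,0]

```text
clock: 4.87
position: [0.4949, -0.2073, 0.1143]
tool_rot: [0.002, 0.501, 0.865, 0.0]
wrist_force: [0.2, -0.5, 1.1]
finger_gap: 0.0007
```

```bash
python3 go.py .5115,-.1974,.112
python3 - <<'E'
from rig import capture
import cv2,numpy as np
s=capture("side")["pixels"][:,:,::-1]
cv2.imwrite("pics/a2.png",cv2.resize(s[190:310,190:340],(800,600)[:1]+(600,)))
E
```

```text
t 4.87 pos [ 0.4949 -0.2073  0.1143] ydir deg 29.82 F [ 0.2 -0.5  1.1] gap 0.0007
.5115,-.1974,.112 dp cm [0.04 1.93 0.24]
```

View pics/a2.png

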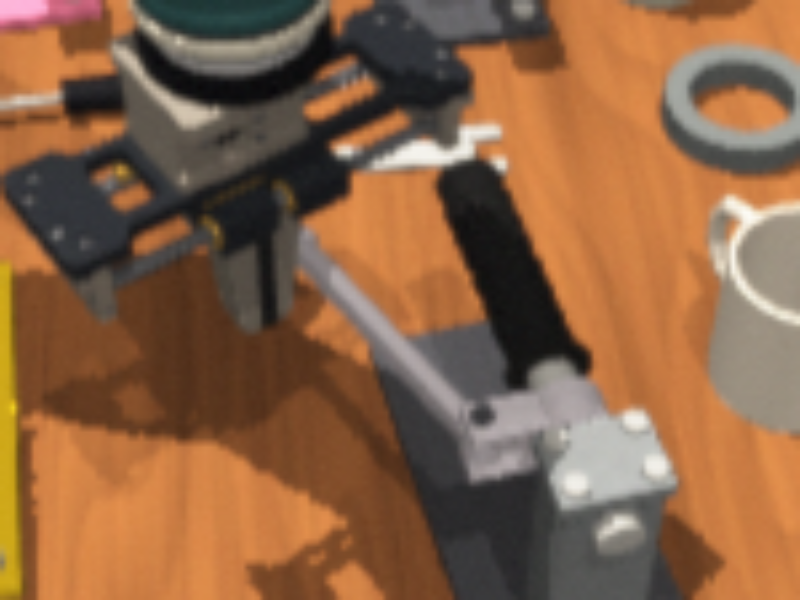

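The fingers (250,290) are down beside the blade's outer face, clear of everything. Now I approach in small steps.

>>> carry_out:
  gripper: [-1,-1,-1,-1,-1]
  dp:
    - [0,0.5,0]
    - [0,0.5,0.1]
    - [0,0,0]
    - [0,0.2,0]
    - [0,0.2,0]
  twist: [0,0,0,0,0]

```text
clock: 5.33
position: [0.5059, -0.1994, 0.1112]
tool_rot: [0.0, 0.501, 0.865, 0.0]
wrist_force: [-0.3, 0.1, 0.3]
finger_gap: 0.0006
```

>>> carry_out:
  gripper: [-1,-1,-1,-1,-1]
  dp:
    - [0,0.2,0]
    - [0,0.2,0]
    - [0,0.2,0]
    - [0,0,0]
    - [0,0,0]
  twist: [0,0,0,0,0]

```text
clock: 5.75
position: [0.5109, -0.1965, 0.111]
tool_rot: [-0.0, 0.501, 0.865, -0.0]
wrist_force: [-0.5, -0.1, 0.4]
finger_gap: 0.0008
```

```bash
python3 go.py .547,-.1791,.112
```

```text
t 5.75 pos [ 0.5109 -0.1965  0.111 ] ydir deg 29.82 F [-0.5 -0.1  0.4] gap 0.0008
.547,-.1791,.112 dp cm [-0.28  4.   -0.1 ]
```

>>> carry_out:
  gripper: [-1,-1,-1,-1,-1]
  dp:
    - [0,0.2,0]
    - [0,0.2,0]
    - [0,0.2,0]
    - [0,0,0]
    - [0,0,0]
  twist: [0,0,0,0,0]

```text
clock: 6.17
position: [0.5162, -0.1936, 0.1111]
tool_rot: [0.0, 0.501, 0.865, -0.0]
wrist_force: [-0.6, -0.3, -0.1]
finger_gap: 0.0001
```

```bash
python3 go.py .5449,-.1766,.111
```

```text
t 6.17 pos [ 0.5162 -0.1936  0.1111] ydir deg 29.82 F [-0.6 -0.3 -0.1] gap 0.0001
.5449,-.1766,.111 dp cm [0.04 3.33 0.01]
```

>>> carry_out:
  gripper: [-1,-1,-1,-1,-1]
  dp:
    - [0,0.2,0]
    - [0,0.2,0]
    - [0,0.2,0]
    - [0,0,0]
    - [0,0,0]
  twist: [0,0,0,0,0]

```text
clock: 6.58
position: [0.5209, -0.1908, 0.111]
tool_rot: [-0.0, 0.502, 0.865, -0.0]
wrist_force: [-4.9, -1.3, 0.8]
finger_gap: 0.0003
```

```bash
python3 go.py .5449,-.1766,.111
python3 - <<'E'
from rig import capture
import cv2,numpy as np
s=capture("side")["pixels"][:,:,::-1]
cv2.imwrite("pics/a3.png",cv2.resize(s[190:310,190:340],(800,600)[:1]+(600,)))
E
```

```text
t 6.58 pos [ 0.5209 -0.1908  0.111 ] ydir deg 29.8 F [-4.9 -1.3  0.8] gap 0.0003
.5449,-.1766,.111 dp cm [ 0.04  2.79 -0.  ]
```

View pics/a3.png

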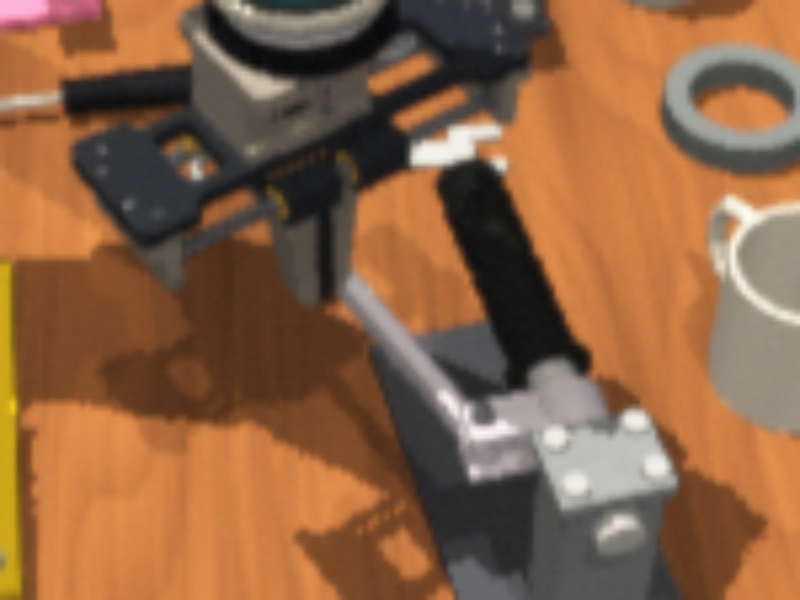

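Contact is at about 5 N, on the outer face around the press point. Now I press along the arc, turning with the lever.

>>> carry_out:
  gripper: [-1,-1,-1,-1,-1]
  dp:
    - [0.02,0.18,0]
    - [0.02,0.18,0]
    - [0.02,0.18,0]
    - [0.02,0.18,0]
    - [0.02,0.18,0]
  twist: [1,1,1,1,1]

```text
clock: 7.05
position: [0.5287, -0.1855, 0.111]
tool_rot: [-0.0, 0.539, 0.842, -0.0]
wrist_force: [-4.3, -2.5, 0.7]
finger_gap: 0.0002
```

>>> carry_out:
  gripper: [-1,-1,-1,-1,-1]
  dp:
    - [0.02,0.18,0]
    - [0.02,0.18,0]
    - [0.02,0.18,0]
    - [0.02,0.18,0]
    - [0.02,0.18,0]
  twist: [1,1,1,1,1]

```text
clock: 7.47
position: [0.5364, -0.1812, 0.111]
tool_rot: [-0.0, 0.576, 0.818, -0.0]
wrist_force: [-5.4, -1.9, 1.6]
finger_gap: 0.0002
```

>>> carry_out:
  gripper: [-1,-1,-1,-1,-1]
  dp:
    - [0.02,0.18,0]
    - [0.02,0.18,0]
    - [0.02,0.18,0]
    - [0,0,0]
    - [0,0,0]
  twist: [1,1,1,0,0]

```text
clock: 7.88
position: [0.5412, -0.179, 0.111]
tool_rot: [-0.0, 0.597, 0.803, -0.0]
wrist_force: [-5.5, -3.3, 1.1]
finger_gap: 0.0003
```

```bash
python3 go.py .5547,-.175,.111
```

```text
t 7.88 pos [ 0.5412 -0.179   0.111 ] ydir deg 16.76 F [-5.5 -3.3  1.1] gap 0.0003
.5547,-.175,.111 dp cm [-0.01  1.41 -0.01]
```

>>> carry_out:
  gripper: [-1,-1,-1,-1,-1]
  dp:
    - [0.02,0.18,0]
    - [0.02,0.18,0]
    - [0.02,0.18,0]
    - [0.02,0.18,0]
    - [0,0,0]
  twist: [1,1,1,1,0]

```text
clock: 8.3
position: [0.5478, -0.1763, 0.1109]
tool_rot: [-0.001, 0.624, 0.781, -0.001]
wrist_force: [-5.2, -2.7, 3.3]
finger_gap: 0.0002
```

>>> carry_out:
  gripper: [-1,-1,-1,-1]
  dp:
    - [0.01,0.1,0]
    - [0.01,0.1,0]
    - [0,0,0]
    - [0,0,0]
  twist: [0.7,0.7,0,0]

```text
clock: 8.63
position: [0.5494, -0.1757, 0.1109]
tool_rot: [-0.001, 0.634, 0.774, -0.001]
wrist_force: [-6.6, -3.1, 2.1]
finger_gap: 0.0003
```

```bash
python3 go.py .5547,-.175,.111
```

```text
t 8.63 pos [ 0.5494 -0.1757  0.1109] ydir deg 11.36 F [-6.6 -3.1  2.1] gap 0.0003
.5547,-.175,.111 dp cm [-0.04  0.54 -0.01]
```

>>> carry_out:
  gripper: [-1,-1,-1,-1]
  dp:
    - [0.01,0.1,0]
    - [0.01,0.1,0]
    - [0,0,0]
    - [0,0,0]
  twist: [0.7,0.7,0,0]

```text
clock: 8.97
position: [0.551, -0.175, 0.1109]
tool_rot: [-0.001, 0.643, 0.766, -0.001]
wrist_force: [-7.4, -2.6, 3.0]
finger_gap: 0.0005
```

>>> carry_out:
  gripper: [-1,-1,-1]
  dp:
    - [0,0.1,0]
    - [0,0,0]
    - [0,0,0]
  twist: [0,0,0]

```text
clock: 9.22
position: [0.5512, -0.1751, 0.1108]
tool_rot: [-0.002, 0.643, 0.766, -0.001]
wrist_force: [-8.9, -2.4, 5.0]
finger_gap: 0.0005
```

>>> carry_out:
  gripper: [-1,-1,-1]
  dp:
    - [0,0.1,0]
    - [0,0,0]
    - [0,0,0]
  twist: [0,0,0]

```text
clock: 9.47
position: [0.5513, -0.175, 0.1107]
tool_rot: [-0.002, 0.643, 0.766, -0.001]
wrist_force: [-10.7, -2.3, 6.0]
finger_gap: 0.0002
```

```bash
python3 go.py .5547,-.175,.111
```

```text
t 9.47 pos [ 0.5513 -0.175   0.1107] ydir deg 9.92 F [-10.7  -2.3   6. ] gap 0.0002
.5547,-.175,.111 dp cm [-0.06  0.34 -0.03]
```

It has stalled at .5513 while the force climbs with each commanded step, so it is firm against the stop. I add 1 mm and hold for over a second, looking meanwhile.

>>> carry_out:
  gripper: [-1,-1,-1,-1,-1]
  dp:
    - [0,0.1,0]
    - [0,0,0]
    - [0,0,0]
    - [0,0,0]
    - [0,0,0]
  twist: [0,0,0,0,0]

```text
clock: 9.88
position: [0.5514, -0.175, 0.1107]
tool_rot: [-0.003, 0.643, 0.765, -0.002]
wrist_force: [-13.0, -2.8, 6.7]
finger_gap: 0.0002
```

```bash
python3 go.py
python3 - <<'E'
from rig import capture
import cv2,numpy as np
s=capture("side")["pixels"][:,:,::-1]
cv2.imwrite("pics/a4.png",cv2.resize(s[190:310,190:340],(800,600)[:1]+(600,)))
E
```

```text
t 9.88 pos [ 0.5514 -0.175   0.1107] ydir deg 9.9 F [-13.   -2.8   6.7] gap 0.0002
```

View pics/a4.png

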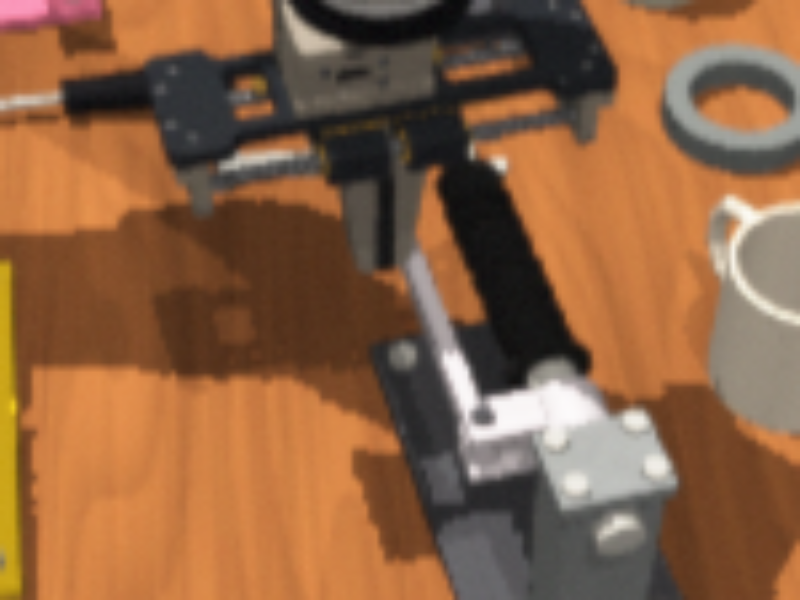

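The blade, from (415,260) to (475,420), is parallel to the grip with a clear gap, so it is at the stop. I hold.

>>> carry_out:
  gripper: [-1,-1,-1,-1,-1]
  dp:
    - [0,0,0]
    - [0,0,0]
    - [0,0,0]
    - [0,0,0]
    - [0,0,0]
  twist: [0,0,0,0,0]

```text
clock: 10.35
position: [0.5514, -0.175, 0.1107]
tool_rot: [-0.003, 0.643, 0.766, -0.002]
wrist_force: [-14.5, -2.5, 7.4]
finger_gap: 0.0006
```

>>> carry_out:
  gripper: [-1,-1,-1,-1,-1]
  dp:
    - [0,0,0]
    - [0,0,0]
    - [0,0,0]
    - [0,0,0]
    - [0,0,0]
  twist: [0,0,0,0,0]

```text
clock: 10.77
position: [0.5514, -0.1749, 0.1107]
tool_rot: [-0.003, 0.643, 0.766, -0.002]
wrist_force: [-14.0, -1.3, 7.7]
finger_gap: 0.0003
```

>>> carry_out:
  gripper: [-1,-1,-1,-1,-1]
  dp:
    - [0,0,0]
    - [0,0,0]
    - [0,0,0]
    - [0,0,0]
    - [0,0,0]
  twist: [0,0,0,0,0]

```text
clock: 11.18
position: [0.5514, -0.175, 0.1107]
tool_rot: [-0.003, 0.643, 0.765, -0.002]
wrist_force: [-13.1, -1.8, 7.6]
finger_gap: 0.0001
```

```bash
python3 go.py .4966,-.2054,.111
```

```text
t 11.18 pos [ 0.5514 -0.175   0.1107] ydir deg 9.9 F [-13.1  -1.8   7.6] gap 0.0001
.4966,-.2054,.111 dp cm [-2.05 -5.92  0.  ]
```

>>> carry_out:
  gripper: [-1,-1,-1,-1,-1]
  dp:
    - [-0.05,-0.5,0]
    - [-0.05,-0.5,0]
    - [-0.05,-0.5,0]
    - [-0.05,-0.5,0]
    - [-0.05,-0.5,0]
  twist: [-2,-2,-2,-2,-2]

```text
clock: 11.6
position: [0.5314, -0.1832, 0.1111]
tool_rot: [0.0, 0.573, 0.819, -0.0]
wrist_force: [-2.8, -3.1, 1.8]
finger_gap: 0.0005
```

>>> carry_out:
  gripper: [-1,-1,-1,-1,-1]
  dp:
    - [-0.05,-0.5,0]
    - [-0.05,-0.5,0]
    - [-0.05,-0.5,0]
    - [-0.05,-0.5,0]
    - [-0.05,-0.5,0]
  twist: [-2,-2,-2,-2,-2]

```text
clock: 12.02
position: [0.5116, -0.1947, 0.1115]
tool_rot: [0.001, 0.499, 0.866, 0.001]
wrist_force: [-0.4, 0.1, -0.3]
finger_gap: 0.0007
```

>>> carry_out:
  gripper: [-1,-1,-1,-1]
  dp:
    - [0,-0.7,0]
    - [0,-0.7,0]
    - [0,0,0]
    - [0,0,0]
  twist: [0,0,0,0]

```text
clock: 12.35
position: [0.498, -0.2022, 0.1113]
tool_rot: [0.0, 0.5, 0.866, 0.0]
wrist_force: [-0.1, -0.0, 0.6]
finger_gap: -0.0001
```

```bash
python3 go.py
python3 - <<'E'
from rig import capture
import cv2,numpy as np
s=capture("side")["pixels"][:,:,::-1]
cv2.imwrite("pics/a5.png",cv2.resize(s[190:310,190:340],(800,600)[:1]+(600,)))
E
```

```text
t 12.35 pos [ 0.498  -0.2022  0.1113] ydir deg 29.95 F [-0.1 -0.   0.6] gap -0.0001
```

View pics/a5.png

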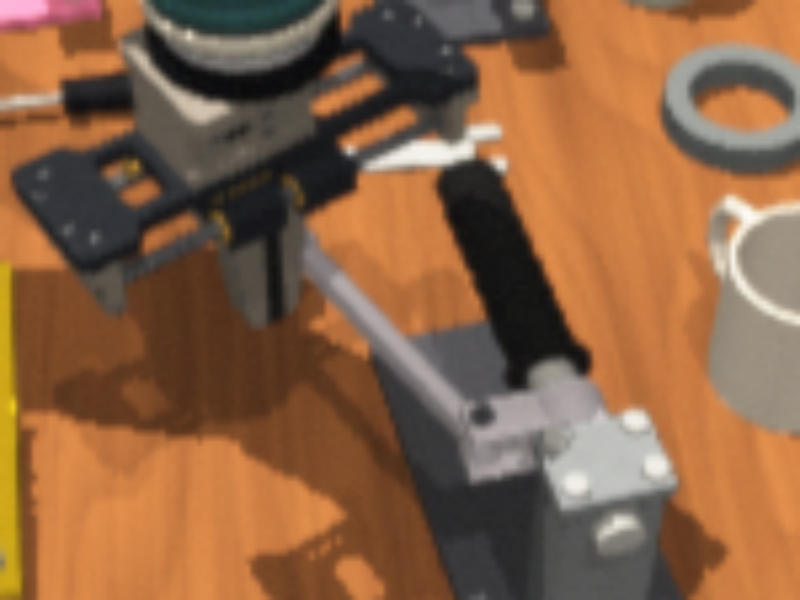

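The long lever is fully back out: the blade runs from (305,240) to (475,420), as at rest, and the force is about 0. I lift off and go to the short lever.

>>> carry_out:
  gripper: [-1,-1,-1,-1,-1]
  dp:
    - [0,0,-2.5]
    - [0,0,-3.0]
    - [0,0,-3.0]
    - [0,0,-3.0]
    - [0,0,-2.5]
  twist: [0,0,0,7,7]

```text
clock: 12.82
position: [0.4984, -0.2022, 0.2533]
tool_rot: [0.001, 0.604, 0.797, 0.001]
wrist_force: [0.3, -0.0, 0.3]
finger_gap: 0.0004
```

>>> carry_out:
  gripper: [-1,-1,-1,-1,-1]
  dp:
    - [0,0,0]
    - [0,0,0]
    - [0,0,0]
    - [0,0,0]
    - [0,0,0]
  twist: [7,7,7,7,7]

```text
clock: 13.23
position: [0.4982, -0.2017, 0.2513]
tool_rot: [0.0, 0.816, 0.579, 0.0]
wrist_force: [0.2, 0.0, -0.3]
finger_gap: 0.0002
```

```bash
python3 go.py .522,.203,.25 .522,.203,.111
```

```text
t 13.23 pos [ 0.4982 -0.2017  0.2513] ydir deg -19.31 F [ 0.2  0.  -0.3] gap 0.0002
.522,.203,.25 dp cm [ 38.98 -11.14   0.14]
.522,.203,.111 dp cm [-1.00e-02 -1.00e-02  1.39e+01]
```

>>> carry_out:
  gripper: [-1,-1,-1,-1,-1]
  dp:
    - [2,-0.6,0]
    - [3.3,-1,0]
    - [3.5,-1,0]
    - [3.5,-1,0]
    - [3.5,-1,0]
  twist: [0,0,0,0,0]

```text
clock: 13.65
position: [0.5058, -0.0358, 0.2513]
tool_rot: [0.0, 0.814, 0.581, 0.001]
wrist_force: [-0.0, -0.3, -0.2]
finger_gap: 0.0007
```

>>> carry_out:
  gripper: [-1,-1,-1,-1,-1]
  dp:
    - [3.5,-1,0]
    - [3.5,-1,0]
    - [3.5,-1,0]
    - [3.5,-1,0]
    - [3.5,-1,0]
  twist: [0,0,0,0,0]

```text
clock: 14.07
position: [0.5151, 0.1464, 0.2514]
tool_rot: [-0.0, 0.814, 0.581, 0.001]
wrist_force: [0.5, -0.8, 0.4]
finger_gap: -0.0001
```

>>> carry_out:
  gripper: [-1,-1,-1,-1,-1]
  dp:
    - [3,-1,0]
    - [2,-0.5,0]
    - [0,0,0]
    - [0,0,0]
    - [0,0,0]
  twist: [0,0,0,0,0]

```text
clock: 14.48
position: [0.5173, 0.1952, 0.251]
tool_rot: [0.0, 0.814, 0.58, -0.0]
wrist_force: [-0.3, -0.8, 0.8]
finger_gap: 0.0005
```

```bash
python3 go.py .522,.203,.25 .522,.203,.111
```

```text
t 14.48 pos [0.5173 0.1952 0.251 ] ydir deg -19.04 F [-0.3 -0.8  0.8] gap 0.0005
.522,.203,.25 dp cm [0.89 0.18 0.1 ]
.522,.203,.111 dp cm [ 1.00e-02 -0.00e+00  1.39e+01]
```

>>> carry_out:
  gripper: [-1,-1,-1,-1,-1]
  dp:
    - [0.9,0.1,2]
    - [0,0,2.5]
    - [0,0,2]
    - [0,0,0]
    - [0,0,0]
  twist: [0,0,0,0,0]

```text
clock: 14.9
position: [0.521, 0.2025, 0.186]
tool_rot: [0.0, 0.815, 0.58, -0.001]
wrist_force: [0.4, -0.7, 0.4]
finger_gap: 0.0002
```

```bash
python3 go.py .522,.203,.111
python3 - <<'E'
from rig import capture
import cv2,numpy as np
t=capture("top")["pixels"][:,:,::-1]; s=capture("side")["pixels"][:,:,::-1]
cv2.imwrite("pics/b1.png",np.hstack([cv2.resize(t[130:280,130:280],(400,400)),cv2.resize(s[90:210,190:310],(400,400))]))
E
```

```text
t 14.9 pos [0.521  0.2025 0.186 ] ydir deg -19.13 F [ 0.4 -0.7  0.4] gap 0.0002
.522,.203,.111 dp cm [0.09 0.08 7.5 ]
```

View pics/b1.png

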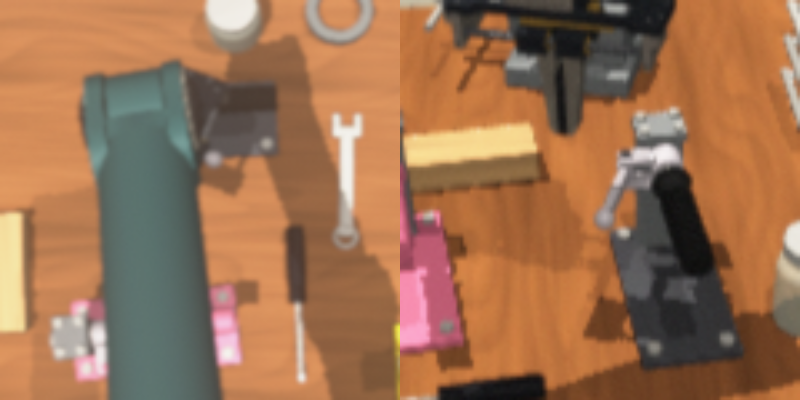

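The fingers (565,130, raised) are outside the short lever, whose ball is at (605,215), and well clear of pink. I descend and look.

>>> carry_out:
  gripper: [-1,-1,-1,-1,-1]
  dp:
    - [0.1,0,2]
    - [0,0,2.5]
    - [0,0,2]
    - [0,0,1]
    - [0,0,0]
  twist: [0,0,0,0,0]

```text
clock: 15.42
position: [0.5209, 0.2046, 0.1103]
tool_rot: [-0.0, 0.814, 0.581, -0.001]
wrist_force: [0.3, -0.2, 0.6]
finger_gap: 0.0006
```

```bash
python3 go.py .522,.203,.111
python3 - <<'E'
from rig import capture
import cv2,numpy as np
s=capture("side")["pixels"][:,:,::-1]
cv2.imwrite("pics/b2.png",cv2.resize(s[105:195,205:325],(800,600)))
E
```

```text
t 15.42 pos [0.5209 0.2046 0.1103] ydir deg -19.01 F [ 0.3 -0.2  0.6] gap 0.0006
.522,.203,.111 dp cm [-0.12  0.15 -0.07]
```

View pics/b2.png

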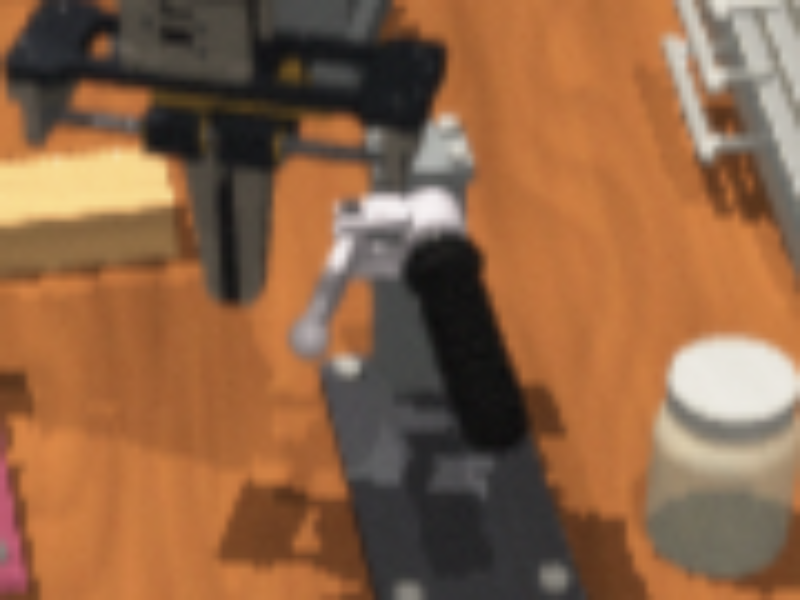

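Run:
```python
from fit import *
for z in (.14,.16,.18,.2,.22):
    print(z,np.round(proj("side",np.array([[.604,.176,z],[.521+.095*.945,.2046-.095*.326,z]])),1).tolist())
```

```text
0.14 [[267.0, 151.3], [269.3, 151.7]]
0.16 [[267.1, 146.1], [269.3, 146.5]]
0.18 [[267.1, 140.8], [269.4, 141.1]]
0.2 [[267.1, 135.3], [269.5, 135.7]]
0.22 [[267.2, 129.7], [269.5, 130.1]]
```

The bracket's lower edge is at z of about 0.205, well above the 0.156 post. I approach the blade.

>>> carry_out:
  gripper: [-1,-1,-1,-1,-1]
  dp:
    - [-0.2,0.4,0]
    - [0,0.5,0]
    - [0,0.5,0]
    - [0,0.2,0]
    - [0,0,0]
  twist: [0,0,0,0,0]

```text
clock: 15.98
position: [0.5369, 0.1976, 0.1114]
tool_rot: [0.0, 0.814, 0.58, 0.0]
wrist_force: [0.3, -0.4, 0.4]
finger_gap: 0.0006
```

>>> carry_out:
  gripper: [-1,-1,-1,-1,-1]
  dp:
    - [0,0.2,0]
    - [0,0.2,0]
    - [0,0.2,0]
    - [0,0,0]
    - [0,0,0]
  twist: [0,0,0,0,0]

```text
clock: 16.4
position: [0.5417, 0.196, 0.1111]
tool_rot: [0.0, 0.814, 0.581, -0.0]
wrist_force: [-0.1, 0.1, 0.4]
finger_gap: 0.0006
```

```bash
python3 go.py .555,.1915,.111
```

```text
t 16.4 pos [0.5417 0.196  0.1111] ydir deg -18.99 F [-0.1  0.1  0.4] gap 0.0006
.555,.1915,.111 dp cm [0.01 1.41 0.01]
```

>>> carry_out:
  gripper: [-1,-1,-1,-1,-1]
  dp:
    - [0,0.2,0]
    - [0,0.2,0]
    - [0,0.2,0]
    - [0,0,0]
    - [0,0,0]
  twist: [0,0,0,0,0]

```text
clock: 16.82
position: [0.5465, 0.1944, 0.1109]
tool_rot: [-0.001, 0.814, 0.581, -0.001]
wrist_force: [-3.9, 0.6, 1.5]
finger_gap: 0.0002
```

>>> carry_out:
  gripper: [-1,-1,-1,-1]
  dp:
    - [0,0.1,0]
    - [0,0.1,0]
    - [0,0,0]
    - [0,0,0]
  twist: [0,0,0,0]

```text
clock: 17.15
position: [0.5488, 0.1935, 0.1109]
tool_rot: [-0.0, 0.814, 0.581, -0.0]
wrist_force: [-5.6, 1.3, 1.8]
finger_gap: 0.0004
```

```bash
python3 go.py .555,.1915,.111
python3 - <<'E'
from rig import capture
import cv2,numpy as np
s=capture("side")["pixels"][:,:,::-1]
cv2.imwrite("pics/b3.png",cv2.resize(s[105:195,205:325],(800,600)))
E
```

```text
t 17.15 pos [0.5488 0.1935 0.1109] ydir deg -18.98 F [-5.6  1.3  1.8] gap 0.0004
.555,.1915,.111 dp cm [ 0.01  0.65 -0.01]
```

View pics/b3.png

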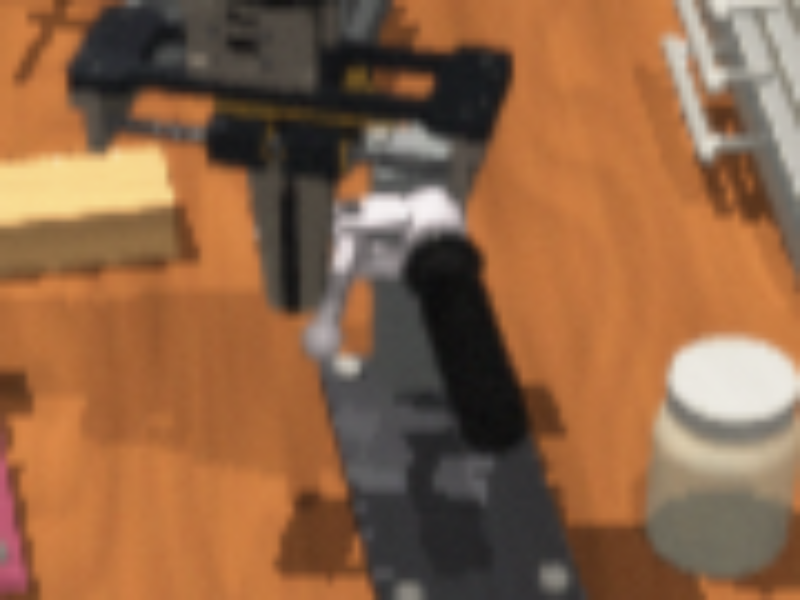

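Contact is on the blade's outer face at about 5.7 N, with the lever just starting to move. I press along the arc.

>>> carry_out:
  gripper: [-1,-1,-1,-1,-1]
  dp:
    - [-0.03,0.18,0]
    - [-0.03,0.18,0]
    - [-0.03,0.18,0]
    - [-0.03,0.18,0]
    - [-0.03,0.18,0]
  twist: [-1.7,-1.7,-1.7,-1.7,-1.7]

```text
clock: 17.62
position: [0.5567, 0.1896, 0.1109]
tool_rot: [-0.0, 0.768, 0.64, -0.001]
wrist_force: [-5.7, 0.8, 1.5]
finger_gap: 0.0003
```

>>> carry_out:
  gripper: [-1,-1,-1,-1,-1]
  dp:
    - [-0.03,0.18,0]
    - [-0.03,0.18,0]
    - [-0.03,0.18,0]
    - [-0.03,0.18,0]
    - [0,0,0]
  twist: [-1.7,-1.7,-1.7,-1.7,0]

```text
clock: 18.03
position: [0.5636, 0.1873, 0.1109]
tool_rot: [-0.001, 0.729, 0.684, -0.001]
wrist_force: [-7.1, 1.4, 2.9]
finger_gap: 0.0003
```

>>> carry_out:
  gripper: [-1,-1,-1,-1]
  dp:
    - [-0.02,0.1,0]
    - [-0.02,0.1,0]
    - [0,0,0]
    - [0,0,0]
  twist: [-1,-1,0,0]

```text
clock: 18.37
position: [0.5654, 0.1868, 0.1109]
tool_rot: [-0.001, 0.717, 0.697, -0.001]
wrist_force: [-6.6, 1.3, 3.2]
finger_gap: 0.0008
```

```bash
python3 go.py .581,.186,.111
python3 - <<'E'
from rig import capture
import cv2,numpy as np
s=capture("side")["pixels"][:,:,::-1]
cv2.imwrite("pics/b4.png",cv2.resize(s[105:195,205:325],(800,600)))
E
```

```text
t 18.37 pos [0.5654 0.1868 0.1109] ydir deg -1.68 F [-6.6  1.3  3.2] gap 0.0008
.581,.186,.111 dp cm [-0.04  1.57 -0.02]
```

View pics/b4.png

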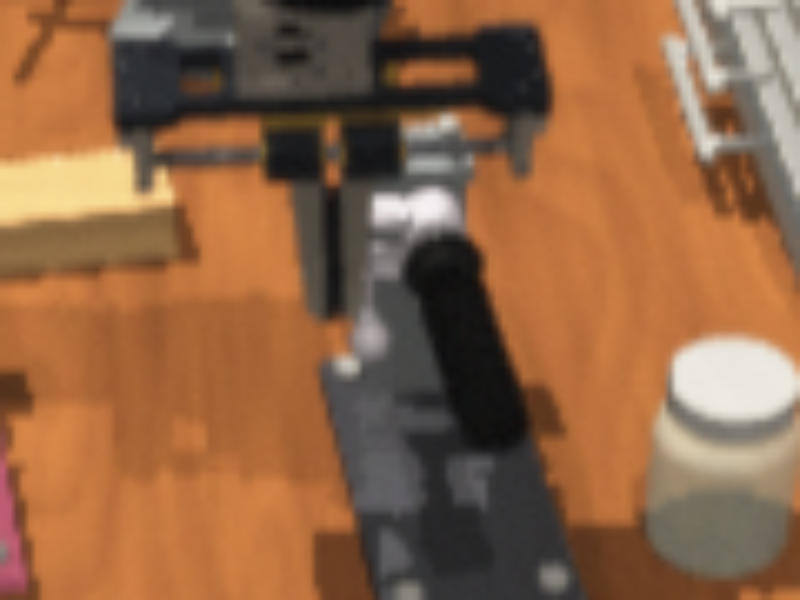

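The lever is well on its way, with the ball at (370,335), and the blade is not yet parallel to the grip. I continue gently.

>>> carry_out:
  gripper: [-1,-1,-1,-1,-1]
  dp:
    - [-0.02,0.1,0]
    - [-0.02,0.1,0]
    - [-0.02,0.1,0]
    - [0,0,0]
    - [0,0,0]
  twist: [-1,-1,-1,0,0]

```text
clock: 18.83
position: [0.5682, 0.1862, 0.1109]
tool_rot: [-0.001, 0.699, 0.715, -0.001]
wrist_force: [-7.1, 0.8, 3.8]
finger_gap: 0.0005
```

>>> carry_out:
  gripper: [-1,-1,-1,-1]
  dp:
    - [-0.02,0.1,0]
    - [-0.02,0.1,0]
    - [0,0,0]
    - [0,0,0]
  twist: [-1,-1,0,0]

```text
clock: 19.17
position: [0.5694, 0.1858, 0.1108]
tool_rot: [-0.001, 0.686, 0.727, -0.002]
wrist_force: [-8.5, 0.4, 4.8]
finger_gap: 0.0006
```

>>> carry_out:
  gripper: [-1,-1,-1]
  dp:
    - [0,0.1,0]
    - [0,0,0]
    - [0,0,0]
  twist: [0,0,0]

```text
clock: 19.42
position: [0.5694, 0.1858, 0.1107]
tool_rot: [-0.002, 0.686, 0.727, -0.002]
wrist_force: [-12.2, 0.4, 6.6]
finger_gap: 0.0003
```

It has stalled at .5694 with the force rising, so it is at the stop. I add half a millimetre and hold.

>>> carry_out:
  gripper: [-1,-1,-1,-1,-1]
  dp:
    - [0,0.05,0]
    - [0,0,0]
    - [0,0,0]
    - [0,0,0]
    - [0,0,0]
  twist: [0,0,0,0,0]

```text
clock: 19.83
position: [0.5694, 0.1858, 0.1107]
tool_rot: [-0.002, 0.686, 0.727, -0.003]
wrist_force: [-12.8, 0.0, 7.3]
finger_gap: 0.0003
```

>>> carry_out:
  gripper: [-1,-1,-1,-1,-1]
  dp:
    - [0,0,0]
    - [0,0,0]
    - [0,0,0]
    - [0,0,0]
    - [0,0,0]
  twist: [0,0,0,0,0]

```text
clock: 20.25
position: [0.5694, 0.1859, 0.1107]
tool_rot: [-0.002, 0.686, 0.727, -0.003]
wrist_force: [-12.2, -0.3, 6.8]
finger_gap: 0.0005
```

>>> carry_out:
  gripper: [-1,-1,-1,-1,-1]
  dp:
    - [0,0,0]
    - [0,0,0]
    - [0,0,0]
    - [0,0,0]
    - [0,0,0]
  twist: [0,0,0,0,0]

```text
clock: 20.67
position: [0.5694, 0.1858, 0.1107]
tool_rot: [-0.002, 0.686, 0.727, -0.003]
wrist_force: [-12.0, -0.6, 7.6]
finger_gap: 0.0003
```

```bash
python3 go.py
python3 - <<'E'
from rig import capture
import cv2,numpy as np
s=capture("side")["pixels"][:,:,::-1]
cv2.imwrite("pics/b5.png",np.hstack([cv2.resize(s[105:195,215:305],(400,400)),cv2.resize(s[100:340,130:370],(400,400))]))
E
```

```text
t 20.67 pos [0.5694 0.1858 0.1107] ydir deg 3.33 F [-12.   -0.6   7.6] gap 0.0003
```

View pics/b5.png

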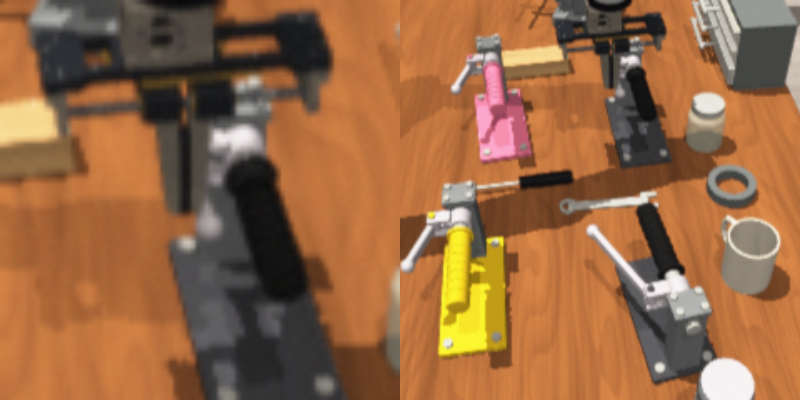

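The short lever's ball is at about (262.7,153.4) in native pixels. The long lever is back out and the bystanders are unmoved. I check the ball against the fully-in prediction.

Run:
```python
from fit import *
p=(.6239,.2067,.0806)
for a in (0,.05,.1,.42):
    print(a,np.round(proj("side",world(p,(-40-83*np.sin(a),45-83*np.cos(a),130))),1))
```

```text
0 [[261.9 156.3]]
0.05 [[260.6 156.4]]
0.1 [[259.3 156.5]]
0.42 [[250.8 156.1]]
```

```bash
python3 -c "
from rig import job; print(job.job_done())"; python3 go.py
```

```text
the job is handed in; nothing more can be done
None
the job is handed in; nothing more can be done
```

Both levers were checked in the order asked, with shut fingers pushing only on the blades' outer faces, and the job is handed in.

- **Long lever:** I pressed it until it stalled at its stop with the blade parallel to the bar. I held it there for about 1.3 s at roughly 13–15 N, then let it go. The picture showed it fully back out, with about 0 N on the wrist.
- **Short lever (black grip, not the pink or yellow look-alikes):** I pressed it to its stop, and the fingers are still holding it in at about 12 N. The ball end was seen at column 262.7, against 261.9 predicted for fully in and 250.8 for rest. Its row was about 3 pixels off the prediction.

The other things on the bench looked unmoved in the last side picture. The clock was at about 21 s of the 51 s allowed. There were two small disagreements:
- **Contact point:** the fingers met the blades about 10 mm later than the stated finger thickness suggested, so I found contact by force.
- **Upward force:** about 7 N of upward force showed at both stops, probably from the finger taper.

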